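# Date-code a batch of honey jars and set them out

### The job

Date-code every honey jar that stands on the grey mat, all in one go: stand them upright in a row on the bed of the date coder, slide its jaw shut so that it clamps them all against the fence, then press the orange trigger down to its halfway stop, keep it there for about a second, and press it on fully down. Let it come up, slide the jaw well open, and only then lift the jars out, stand them all upright wholly on the cork mat and leave the jaw open; never fire the coder with the jaw open, and leave the honey pot and the blue mug where they are.

Things in the scene. Friction and masses are not known exactly. Their poses are not given: they have to be found in the camera images.
- coder: the date coder, fixed to the worktop: a cream base 185 by 345 mm, 18 mm thick, whose top is the bed, with a cream trigger housing at its +y end (y 100 to 190 mm, x -80 to 70 mm, top at z = 82 mm). Origin on the worktop under the middle of the row of jars; x points across the bed from jaw to fence (away from the robot), y along the row towards the housing, z up.
- bed_mid (a point): middle of the dark glass strip on the bed, where clamped jars stand in a row: in the coder's frame x = 4, y = 0, z = 18 mm (the bed's top). The row runs along the coder's y, room for jars from -93 mm (a lip 22 mm high) to +95 mm (housing); three jars fit with their centres at -60, 0 and 60 mm. Axes as the coder's.
- fence_top (a point): middle of the inner top edge of the fixed aluminium fence: in the coder's frame x = 30, z = 44 mm; the fence is 20 mm thick, 190 mm long. The top 38 mm of each jar on the bed stands clear above fence and jaw (both 44 mm high): grasp there, the fingers closing along the coder's x over fence and jaw. Axes as the coder's.
- jaw (a joint): grey sliding jaw on the robot's side of the bed, top at z = 44 mm, 22 mm thick, value in m from 0 to 0.05, growing as it opens (towards the coder's -x). The gap between jaw and fence is 46 mm + the value: with jars clamped it reads about 0.006, fully open 0.05 leaves 96 mm. It starts at 0 to 0.015. About 3 N of friction; it stays where it is left.
- jaw_grip (a point): point in the red upright fin on the jaw, by which the jaw is pulled and pushed: the fin is 14 mm thick along the coder's x, 28 mm along y, and reaches from the jaw's top (z = 44 mm) to z = 86 mm; this point lies on its centre line at z = 70 mm. In the coder's frame it lies at x = -27 mm - jaw value, y = -118 mm.
- trigger_top (a point): centre of the top face of the orange trigger cap (30 mm in diameter), on the housing, in the coder's frame x = 0, y = 145 mm, z = 108.5 mm when up; it is pressed straight down and springs back up. Two stages: the first 5 mm need 1.5 to 3 N, then a firm halfway stop; beyond about 9 N it goes on through another 5 mm, to the end stop at about 12.5 N.
- trigger_first (a joint): first stage of the trigger: 0 up, 0.005 m at the halfway stop (and it stays 0.005 while the second stage is pressed)
- trigger_second (a joint): second stage of the trigger: 0 until the halfway stop is overcome, 0.005 m fully down
- jar1: honey jar, an upright cylinder 52 mm in diameter and 64 mm tall, bottom-heavy (amber glass, brass-coloured lid of the same diameter in the top 14 mm), about 0.11 to 0.23 kg. Origin at the centre of its underside, z up its axis. One of two or three alike; None when it is absent from this run (or while it is held). Starts upright on the grey mat.
- jar2: honey jar, an upright cylinder 52 mm in diameter and 64 mm tall, bottom-heavy (amber glass, brass-coloured lid of the same diameter in the top 14 mm), about 0.11 to 0.23 kg. Origin at the centre of its underside, z up its axis. One of two or three alike; None when it is absent from this run (or while it is held). Starts upright on the grey mat.
- jar3: honey jar, an upright cylinder 52 mm in diameter and 64 mm tall, bottom-heavy (amber glass, brass-coloured lid of the same diameter in the top 14 mm), about 0.11 to 0.23 kg. Origin at the centre of its underside, z up its axis. One of two or three alike; None when it is absent from this run (or while it is held). Starts upright on the grey mat.
- grey_mat: grey silicone mat 240 mm (its x) by 140 mm (its y), 3 mm thick, fixed, where the jars start; left or right of the coder. Origin at the centre of its underside.
- cork_mat: cork mat 240 mm (its x) by 140 mm (its y), 3 mm thick, fixed, on the other side of the coder, empty at the start: the finished jars go here. Origin at the centre of its underside.
- honey_pot: stoneware honey pot with navy lid, 90 mm in diameter, 110 mm tall, on a grey round coaster beyond the coder; origin at the centre of its underside. Leave alone.
- mug: blue mug, 80 mm in diameter, 90 mm tall, with a handle to its +y, beyond the coder; origin at the centre of its underside. Leave alone.
There are look-alikes about, which are no part of the job. Leave any black look-alike of the jar3 alone.

How it is judged:
By the outcome, as a careful person would: the job done as asked, in the order asked, and still so for the second after the job is handed in, with the robot touching nothing.
Of jar1, jar2, jar3 only 2 to 3 are there at a start; the rules pass over those that are not, and their reading is None.
At some moment in a run one of jar1, jar2, jar3 may be knocked a few centimetres aside while the robot is not near it.
It also fails if it takes over 210 s, if anything falls off the work surface, if the arm or the gripper's body presses on something with over 40 N, if the wrist force passes 120 N, or if a joint passes its speed limit or range.

### The arm

A 7-joint arm with a two-finger parallel gripper is mounted at the origin on the work surface. World frame = base frame: x ahead of the robot, y to its left, z up, the work surface at z = 0. Lengths are in m, angles in rad, forces in N, time in s.
With the tool pointing down it reaches from about 0.4 to 0.85 m from the base axis. Payload 10.4 kg.
Tool frame: the origin (TCP) lies at the very end of the fingers, on their centre line; the grasp point (between the pads) lies 19 mm behind it; z points along the fingers, y is the line along which they close (so a half turn about z gives the same grasp; the last joint's range is limited). The gripper opens to 85 mm and grips with 20 to 120 N. Pads are 22 mm wide; open, the fingers measure 114 mm over their backs; the gripper's body (76 mm by 85 mm) begins 54 mm behind the grasp point. The pads swing forward as they close: fully open they stand 13 mm farther back than shut.
Start: joints at [1.286, 0.332, -0.065, 1.46, 0.022, 1.35, -0.088], TCP at [0.162, -0.604, 0.231] pointing down, gripper open.
Joint ranges: [-2.6, 2.6], [-0.5, 2.12], [-1.47, 1.34], [0.16, 2.42], [-1.27, 4.41], [0.06, 2.06], [-2.6, 2.6]. Speed limits (rad/s): [2.22, 2.22, 2.79, 2.79, 3.14, 3.14, 3.14].

### API

Orientations are given as a unit quaternion [x, y, z, w].
In Python, from workcell import * gives the robot as it stands.
- The arm moves only by the tool step_arm, never from a script. Its argument "commands" is one flat list of numbers, 7 for each row, row after row: the finger opening in mm, from 0 to 85.4, then the shift along the world's x, y, z as a fraction of full scale, then the turn, a rotation vector about the world's x, y, z as a fraction of full scale. A call has exactly 10 rows; each row is the pose to reach, as a shift and turn from the pose commanded when the call began, turning the shorter way round; what a row does not reach only later rows make up. Full scale, the value 1, is 0.6 m for a shift and pi rad for a turn. A row lasts 1/8 s, in which the tool goes at most 62.5 mm and 10.7 degrees, less where a joint would pass 70% of its speed; a pose out of reach is approached as far as the arm can. A call with a number of a shift or a turn outside -1 to 1 is refused whole. A call with a gripper value outside its range is refused whole. The fingers move at their own pace and stop on an object; "squeeze" is the grip in N (left out, the last holds). Time passes only in rows, so rows that repeat a pose let the fingers close, or fill a call up. It gives the time, the measured TCP pose, the force, the opening and the grip force at its end, in the units of the state.
- get_obs(): the state, without advancing time (a new reading comes with each control period).
- camera(name): name is "scene" or "top" or "wrist"; returns the picture (384x512x3 uint8, red, green, blue); there is no depth.
- camera_params(name): a dict with "mtx" (3x3 intrinsics, pixels), "extrinsics" (4x4, takes a point from world to camera coordinates); the wrist camera has in their place "tool_from_camera" (4x4, takes a point from camera to tool coordinates, whose origin is the TCP and whose axes are the flange's). Camera axes: x right, y down, z forward; pixel columns grow to the right and rows downward; lengths in m; the calibration is good to about 2 mm. The wrist camera is an equidistant fisheye: a pixel r from the principal point sees the ray r / f radians off the axis. A picture is of the moment at which its call begins: read the wrist's pose just before it. camera_params takes no time and is no camera call.
- hand_in(): hands the job in; it is judged then, once.
The state is a dict: "clock": time; "joint_pos": joint angles; "joint_velocities": joint speeds; "tau": joint torques, N m; "position": TCP position; "ee_rot": TCP orientation; "ft_force": force on the tool from outside, world axes, zero at the start; "torque": the same for the moment, N m; "grip_width": opening from 0.0 (shut) to 1.0 (fully open); "grasp_force": force on a finger pad.
Only numpy, scipy, OpenCV 4.12 (cv2) and the standard library are available. Lean on these libraries where they do the work, as an engineer would, in place of code of your own. Each camera call takes 0.05 s, during which the arm holds its last target. There are 200 camera calls.

## Working session

There is one attempt and no reset: what is moved stays moved. The work goes in short steps, Python scripts to look and compute and a tool call to move; the robot and the scene stay as the last step left them, time stands still between calls to the robot, and variables do not carry over. Pictures are saved under pics/ and viewed, at most 14 in all, crops included, and the job is handed in when it is done.

Besides the shell and the picture viewer there is one more tool, called after "Request:" as name(argument=value, ...), one argument or row to a line, values as JSON. step_arm: Moves the arm, as the interface text tells. Its arguments: {"type":"object","properties":{"commands":{"type":"array","items":{"type":"number"}},"squeeze":{"type":"number"}},"required":["commands"]}

```bash
mkdir -p pics; ls
python3 - <<'E'
from workcell import *
import cv2
o=get_obs();print(o)
for n in("scene","top"):
    cv2.imwrite(f"pics/{n}0.png",cv2.resize(camera(n)[:,:,::-1],(800,600),interpolation=cv2.INTER_CUBIC)); print(n,camera_params(n))
print(camera_params("wrist"))
E
```

```text
pics
{'clock': 0.0, 'joint_pos': array([ 1.28638264,  0.33283589, -0.06470512,  1.460946  ,  0.02158125,
        1.34990409, -0.08850305]), 'joint_velocities': array([ 0.00073526,  0.00036001, -0.00073884,  0.00029202,  0.00034363,
        0.00208996, -0.00034213]), 'tau': array([-7.35903923e-04, -6.25451088e+01,  4.86370479e-02, -3.91604877e+01,
        1.60960498e-02,  9.99510870e-03, -1.20800823e-04]), 'position': array([ 0.16167587, -0.60333416,  0.23053618]), 'ee_rot': array([ 9.91442461e-01,  1.30542547e-01, -1.14213404e-04, -6.89944973e-04]), 'ft_force': array([ 0.27355982,  0.27952215, -0.28734878]), 'torque': array([-0.01550239, -0.01036018,  0.02495257]), 'grasp_force': 0.0, 'grip_width': 0.9993335739483008}
scene {'mtx': array([[440.99309224,   0.        , 254.93359632],
       [  0.        , 440.99309224, 189.39155587],
       [  0.        ,   0.        ,   1.        ]]), 'extrinsics': array([[-0.73626358,  0.67660252, -0.0111791 ,  0.44040856],
       [ 0.42018955,  0.44416658, -0.7913007 , -0.12554673],
       [-0.53043066, -0.58730322, -0.61132498,  1.43784891],
      
[... 308 characters left out ...]
0.98392855,  0.00453747, -0.17850496,  0.59579258],
       [ 0.17847826, -0.00573537, -0.98392714,  1.29648166],
       [ 0.        ,  0.        ,  0.        ,  1.        ]])}
{'mtx': array([[297.31863964,   0.        , 253.28783903],
       [  0.        , 297.31863964, 193.49431711],
       [  0.        ,   0.        ,   1.        ]]), 'tool_from_camera': array([[-7.40035637e-04, -9.66122765e-01, -2.58081878e-01,
         6.53879595e-02],
       [ 9.99999290e-01, -9.56058320e-04,  7.11536190e-04,
         3.91421524e-04],
       [-9.34172638e-04, -2.58081168e-01,  9.66122786e-01,
        -1.43212749e-01],
       [ 0.00000000e+00,  0.00000000e+00,  0.00000000e+00,
         1.00000000e+00]])}
```

View pics/top0.png

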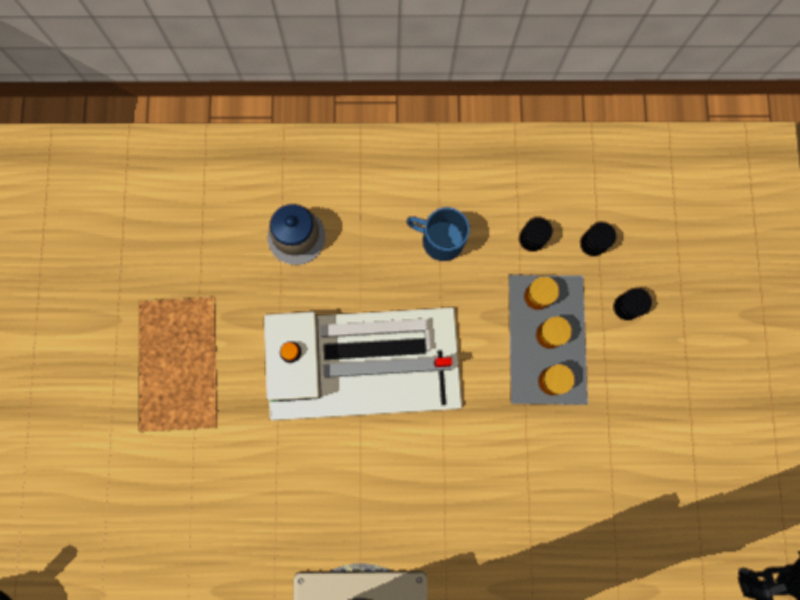

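View pics/scene0.png

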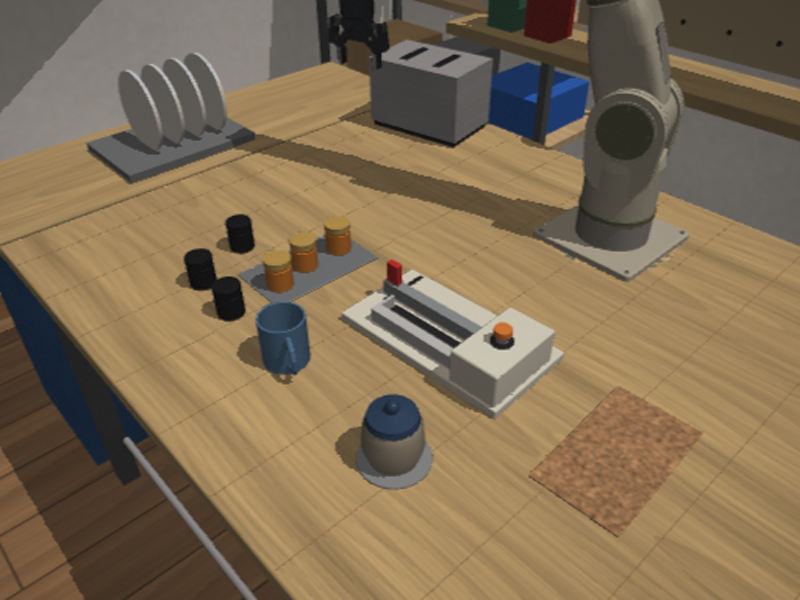

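The top view shows three jars on the grey mat: lids at (544,291), (556,331) and (558,379). It also shows the coder, with the trigger at (290,351) and the fin at (443,362), the cork mat on the left, and three black look-alikes. I'll enlarge both views to get finer pixel positions.

Run:
```python
from workcell import *
import cv2
t=camera("top")[:,:,::-1]; s=camera("scene")[:,:,::-1]
t=t[165:285,160:385]; cv2.imwrite("pics/tc.png",cv2.resize(t,None,fx=3.5,fy=3.5,interpolation=cv2.INTER_CUBIC))
s=s[130:270,145:365]; cv2.imwrite("pics/sc.png",cv2.resize(s,None,fx=3.5,fy=3.5,interpolation=cv2.INTER_CUBIC))
```

```text
(no output)
```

View pics/tc.png

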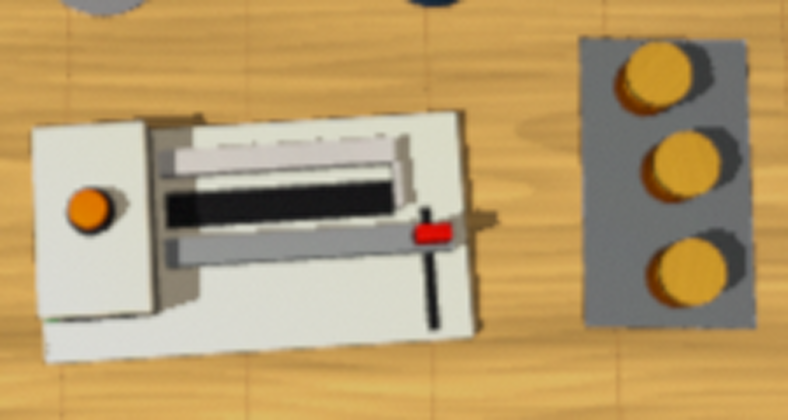

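View pics/sc.png

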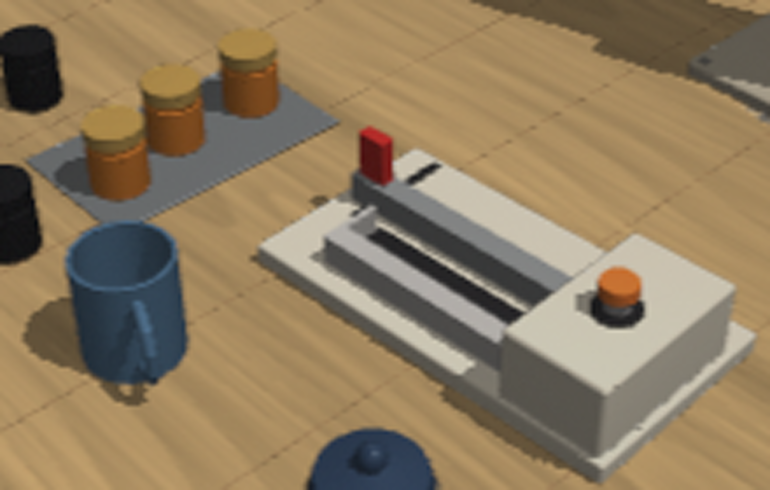

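The lid centres in the top crop are (659,75), (688,164) and (693,271). In the scene crop they are (114,124), (171,83) and (247,46). The trigger is at (91,208) in the top crop and (620,281) in the scene crop. The fin top is at (433,227) and (376,136). Next I'll triangulate these.

```bash
cat > h.py <<'E'
from workcell import *
import numpy as np, cv2
from scipy.optimize import least_squares
CP={n:camera_params(n) for n in("top","scene")}
OFF={"top":(160,165),"scene":(145,130)}
def px(n,p,s=3.5): return (np.array(p,float)+.5)/s-.5+OFF[n]
def tri(a,b):
    P=[CP[n]["mtx"]@CP[n]["extrinsics"][:3] for n in("top","scene")]
    X=cv2.triangulatePoints(P[0],P[1],px("top",a),px("scene",b)).ravel(); return X[:3]/X[3]
def proj(n,X):
    c=CP[n]["extrinsics"][:3]@np.append(X,1); return (CP[n]["mtx"]@(c/c[2]))[:2]
def onz(n,uv,z):
    E=CP[n]["extrinsics"]; R=E[:3,:3]; C=-R.T@E[:3,3]
    d=R.T@np.linalg.solve(CP[n]["mtx"],np.append(uv,1)); return C+d*(z-C[2])/d[2]
E
python3 - <<'E'
from h import *
np.set_printoptions(precision=4,suppress=True)
for k,a,b in [("j1",(659,75),(114,124)),("j2",(688,164),(171,83)),("j3",(693,271),(247,46)),("trig",(91,208),(620,281)),("fin",(433,227),(376,136))]:
    z={"t":.1085,"f":.086,"j":.067}[k[0]]
    print(k,tri(a,b),"onz",onz("top",px("top",a),z),onz("scene",px("scene",b),z))
# coder fit
pts=[("top",(32,127),(70,190,82)),("top",(148,121),(70,100,82)),("top",(154,312),(-80,100,82)),("top",(40,319),(-80,190,82)),("top",(91,208),(0,145,108.5)),("scene",(620,281),(0,145,108.5)),
("scene",(640,236),(-80,100,82)),("scene",(735,290),(-80,190,82)),("scene",(603,391),(70,190,82)),("scene",(505,333),(70,100,82)),("top",(397,140),(50,-93,44)),("top",(433,227),None),("scene",(376,136),None)]
def W(p,q): 
    c,s=np.cos(p[2]),np.sin(p[2]); q=np.array(q)/1000; return np.array([p[0]+c*q[0]-s*q[1],p[1]+s*q[0]+c*q[1],q[2]])
def r(p): return np.concatenate([proj(n,W(p,q if q else (-27-p[3]*1000,-118,86)))-px(n,u) for n,u,q in pts])
f=least_squares(r,[.5,.1,0,.01],loss="soft_l1"); print(f.x,r(f.x).reshape(-1,2))
print("yaw deg",np.degrees(f.x[2]))
# cork corners (800 px view)
for u in[(139,299),(215,297),(217,429),(138,431)]: print("cork",onz("top",(np.array(u)+.5)/1.5625-.5,.003))
for u in[(580,37),(746,40),(756,327),(584,325)]: print("grey",onz("top",px("top",u),.003))
E
```

```text
j1 [ 0.5998 -0.3301  0.0636] onz [ 0.5996 -0.3297  0.067 ] [ 0.6021 -0.325   0.067 ]
j2 [ 0.5281 -0.3498  0.0625] onz [ 0.5283 -0.3495  0.067 ] [ 0.5313 -0.3427  0.067 ]
j3 [ 0.4442 -0.3499  0.0638] onz [ 0.4444 -0.3496  0.067 ] [ 0.4469 -0.3449  0.067 ]
trig [0.4907 0.1158 0.1055] onz [0.4914 0.114  0.1085] [0.4921 0.1195 0.1085]
fin [ 0.4767 -0.1452  0.0862] onz [ 0.4779 -0.1465  0.086 ] [ 0.4755 -0.1438  0.086 ]
[ 0.4975 -0.0277  0.0431 -0.0011] [[-0.3005 -0.5059]
 [-0.444  -0.3496]
 [-0.3932  0.4051]
 [-1.5039  0.0473]
 [-1.2137  0.0851]
 [-0.4903 -0.6183]
 [-1.5049 -2.2969]
 [ 0.7712 -1.7914]
 [-0.1035  0.3461]
 [-1.9931 -1.7923]
 [-1.3515  0.1461]
 [ 0.0858  0.4321]
 [-1.0394 -0.2526]]
yaw deg 2.4700089751393772
cork [0.5999 0.4096 0.003 ]
cork [0.603  0.2687 0.003 ]
cork [0.3614 0.2566 0.003 ]
cork [0.3586 0.3985 0.003 ]
grey [ 0.6441 -0.2789  0.003 ]
grey [ 0.641  -0.4177  0.003 ]
grey [ 0.4033 -0.4135  0.003 ]
grey [ 0.4057 -0.274   0.003 ]
```

The heights check out: the lids triangulate to z≈0.063–0.067, the trigger to 0.106 and the fin to 0.086. The mats come out 240 × 140 mm, and the coder yaw is about 2.5°. I'll move to a viewpoint between the jars and the coder, with the tool turned so it closes along the coder's x.

Request:
step_arm(
  commands=[85,0.597,0.505,0.033,0,0,0.43,85,0.597,0.505,0.033,0,0,0.43,85,0.597,0.505,0.033,0,0,0.43,85,0.597,0.505,0.033,0,0,0.43,85,0.597,0.505,0.033,0,0,0.43,85,0.597,0.505,0.033,0,0,0.43,85,0.597,0.505,0.033,0,0,0.43,85,0.597,0.505,0.033,0,0,0.43,85,0.597,0.505,0.033,0,0,0.43,85,0.597,0.505,0.033,0,0,0.43],
)

```text
clock: 1.45
position: [0.5193, -0.3016, 0.2508]
ee_rot: [0.693, 0.721, -0.0, -0.0]
ft_force: [-0.2, -0.3, -0.3]
grip_width: 0.994
grasp_force: 0.0
```

```bash
cat >> h.py <<'E'
from scipy.spatial.transform import Rotation as Ro
WP=camera_params("wrist")
def pose(): 
    o=get_obs(); return np.array(o["position"]),Ro.from_quat(o["ee_rot"]).as_matrix()
def wray(uv,ps):
    K=WP["mtx"]; d=(np.array(uv,float)-K[:2,2])/K[0,0]; r=np.linalg.norm(d)
    c=np.array([*(d/r*np.sin(r)),np.cos(r)]); T=WP["tool_from_camera"]
    return ps[0]+ps[1]@T[:3,3], ps[1]@T[:3,:3]@c
def wonz(uv,z,ps):
    C,d=wray(uv,ps); return C+d*(z-C[2])/d[2]
E
python3 - <<'E'
from h import *
p=pose(); im=camera("wrist")[:,:,::-1]; np.savez("w1.npz",p=p[0],R=p[1]); print(p)
cv2.imwrite("pics/w1.png",cv2.resize(im,(800,600),interpolation=cv2.INTER_CUBIC))
E
```

```text
(array([ 0.51926384, -0.30160723,  0.25081616]), array([[-4.04076399e-02,  9.99183014e-01, -7.26276949e-04],
       [ 9.99183255e-01,  4.04074734e-02, -2.42454942e-04],
       [-2.12909843e-04, -7.35480798e-04, -9.99999707e-01]]))
```

View pics/w1.png

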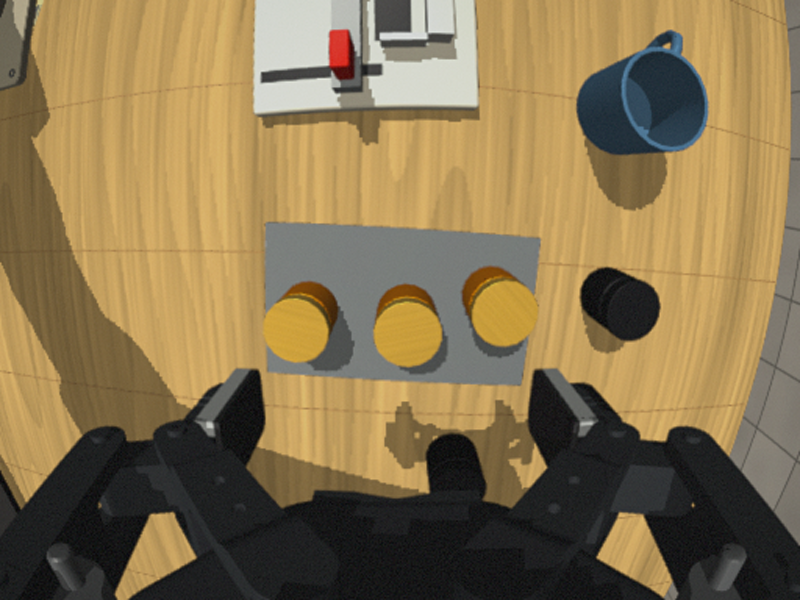

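In the wrist view the lid centres are at (296,330), (408,333) and (503,312), and the fin top is near (341,48).

Run:
```python
from h import *
np.set_printoptions(precision=4,suppress=True)
w=np.load("w1.npz"); p=(w["p"],w["R"])
f=lambda u:(np.array(u)+.5)/1.5625-.5
for k,u,z in[("j3",(296,330),.067),("j2",(408,333),.067),("j1",(503,312),.067),("fin",(342,48),.086),("basecornL",(254,115),.0),("basecornR",(477,107),.0),("matTL",(266,222),.003),("matTR",(540,238),.003)]: print(k,wonz(f(u),z,p))
# heights: closest to top-camera ray
for k,u,t in[("j3",(296,330),(693,271)),("j2",(408,333),(688,164)),("j1",(503,312),(659,75))]:
    C1,d1=wray(f(u),p); C2=onz("top",px("top",t),1.); d2=onz("top",px("top",t),0)-C2
    s=np.linalg.lstsq(np.c_[d1,-d2],C2-C1,rcond=None)[0]; print(k,C1+d1*s[0],C2+d2*s[1])
```

```text
j3 [ 0.4459 -0.3488  0.067 ]
j2 [ 0.5302 -0.3475  0.067 ]
j1 [ 0.6004 -0.3285  0.067 ]
fin [ 0.4776 -0.1469  0.086 ]
basecornL [ 0.3923 -0.1804  0.    ]
basecornR [ 0.5824 -0.1693  0.    ]
matTL [ 0.406  -0.2741  0.003 ]
matTR [ 0.6442 -0.2783  0.003 ]
j3 [ 0.4447 -0.3506  0.0617] [ 0.4448 -0.3508  0.0617]
j2 [ 0.5309 -0.3542  0.0472] [ 0.5309 -0.3541  0.0472]
j1 [ 0.601  -0.3292  0.0645] [ 0.6001 -0.3303  0.0645]
```

Request:
step_arm(
  commands=[45,-0.07,0.258,-0.15,0,0,0,45,-0.07,0.258,-0.15,0,0,0,45,-0.07,0.258,-0.15,0,0,0,45,-0.07,0.258,-0.15,0,0,0,45,-0.07,0.258,-0.15,0,0,0,45,-0.07,0.258,-0.33,0,0,0,45,-0.07,0.258,-0.33,0,0,0,45,-0.07,0.258,-0.33,0,0,0,0,-0.07,0.258,-0.33,0,0,0,0,-0.07,0.258,-0.33,0,0,0],
  squeeze=30,
)

```text
clock: 2.75
position: [0.4792, -0.147, 0.0554]
ee_rot: [0.692, 0.722, 0.0, 0.002]
ft_force: [-3.9, -0.7, 6.2]
grip_width: 0.157
grasp_force: 32.8
```

Request:
step_arm(
  commands=[0,0,0,0,0,0,0,0,0,0,0,0,0,0,0,0,0,0,0,0,0,0,0,0,0,0,0,0,0,-0.02,-0.001,0,0,0,0,0,-0.04,-0.002,0,0,0,0,0,-0.06,-0.003,0,0,0,0,0,-0.077,-0.003,0,0,0,0,0,-0.077,-0.003,0,0,0,0,0,-0.077,-0.003,0,0,0,0],
)

```text
clock: 4.0
position: [0.4327, -0.1496, 0.0554]
ee_rot: [0.692, 0.722, -0.0, 0.002]
ft_force: [-2.2, -5.5, 8.7]
grip_width: 0.159
grasp_force: 32.9
```

Request:
step_arm(
  commands=[70,0,0,0,0,0,0,70,0,0,0,0,0,0,70,0,0,0.05,0,0,0,70,0,0,0.13,0,0,0,70,0.024,-0.335,0.13,0,0,0,70,0.024,-0.335,0.13,0,0,0,70,0.024,-0.335,0.13,0,0,0,70,0.024,-0.335,0.13,0,0,0,70,0.024,-0.335,0.13,0,0,0,70,0.024,-0.335,0.13,0,0,0],
)

```text
clock: 5.25
position: [0.4468, -0.3467, 0.1312]
ee_rot: [0.691, 0.723, 0.0, -0.0]
ft_force: [0.4, -0.3, -0.4]
grip_width: 0.82
grasp_force: 0.0
```

Run:
```python
from h import *
p=pose(); im=camera("wrist")[:,:,::-1]; np.savez("w2.npz",p=p[0],R=p[1]); print(p[0])
t=camera("top")[:,:,::-1][165:285,160:385]
a=cv2.resize(im,(450,338),interpolation=cv2.INTER_AREA); b=cv2.resize(t,(450,240),interpolation=cv2.INTER_CUBIC)
cv2.imwrite("pics/w2.png",np.vstack([a,b]))
```

```text
[ 0.44680539 -0.34667847  0.1312463 ]
```

View pics/w2.png

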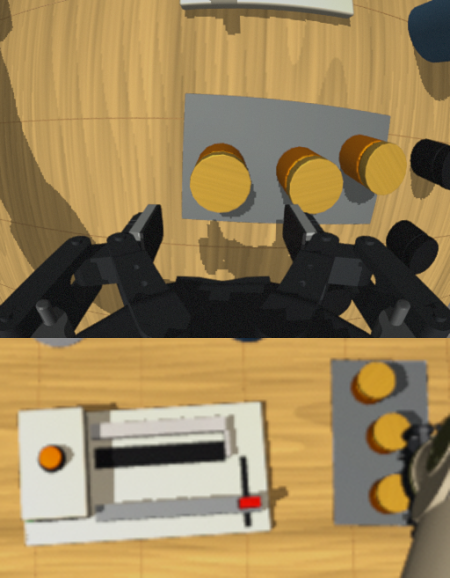

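The wrist view shows the jar centred between the fingers, and the top view shows the jaw well open. I'll descend and grasp.

Request:
step_arm(
  commands=[70,-0.002,-0.004,-0.08,0,0,0,70,-0.002,-0.004,-0.167,0,0,0,70,-0.002,-0.004,-0.167,0,0,0,70,-0.002,-0.004,-0.167,0,0,0,40,-0.002,-0.004,-0.167,0,0,0,40,-0.002,-0.004,-0.167,0,0,0,40,-0.002,-0.004,-0.167,0,0,0,40,-0.002,-0.004,-0.167,0,0,0,40,-0.002,-0.004,-0.1,0,0,0,40,-0.002,-0.004,0,0,0,0],
  squeeze=35,
)

```text
clock: 6.6
position: [0.4443, -0.3506, 0.1323]
ee_rot: [0.692, 0.722, 0.0, -0.001]
ft_force: [0.1, -0.6, -1.8]
grip_width: 0.602
grasp_force: 37.4
```

Request:
step_arm(
  commands=[40,0.078,0.638,0,0,0,0,40,0.078,0.638,0,0,0,0,40,0.078,0.638,0,0,0,0,40,0.078,0.638,0,0,0,0,40,0.078,0.638,0,0,0,0,40,0.078,0.638,0,0,0,0,40,0.078,0.638,0,0,0,0,40,0.078,0.638,0,0,0,0,40,0.078,0.638,-0.03,0,0,0,40,0.078,0.638,-0.03,0,0,0],
)

```text
clock: 7.85
position: [0.4905, 0.0299, 0.1113]
ee_rot: [0.693, 0.721, -0.001, -0.001]
ft_force: [-1.2, -0.2, -2.5]
grip_width: 0.602
grasp_force: 37.8
```

Run:
```python
from h import *
p=pose(); im=camera("wrist")[:,:,::-1]; np.savez("w3.npz",p=p[0],R=p[1]); print(p[0])
s=camera("scene")[:,:,::-1][130:270,145:365]
a=cv2.resize(im,(450,338),interpolation=cv2.INTER_AREA); b=cv2.resize(s,(400,254),interpolation=cv2.INTER_CUBIC)
c=np.zeros((600,450,3),np.uint8); c[:338]=a; c[340:594,:400]=b
cv2.imwrite("pics/w3.png",c)
```

```text
[0.49051228 0.02990184 0.11127536]
```

View pics/w3.png

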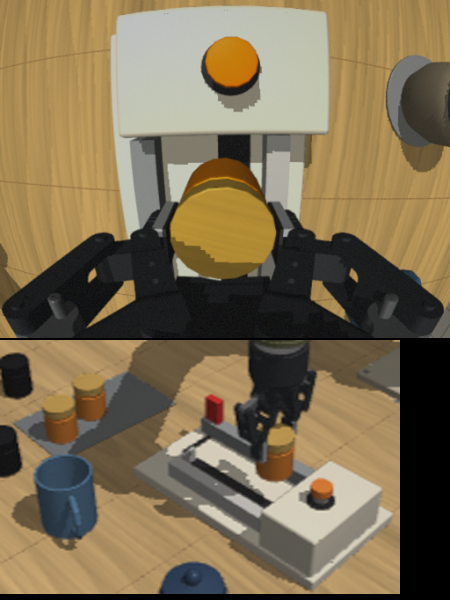

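The wrist view shows the trigger top at (231,62), the fence's inner top edge near (266,150), the jaw's inner top edge near (158,150), and the housing edge at (121,136)–(329,133).

Run:
```python
from h import *
np.set_printoptions(precision=4,suppress=True)
w=np.load("w3.npz"); p=(w["p"],w["R"])
f=lambda u:(np.array(u)+.5)*512/450-.5
c,s=np.cos(.0431),np.sin(.0431)
for k,u,z in[("trig",(231,62),.1085),("fence",(266,150),.044),("jaw",(158,150),.044),("house-80,100",(121,136),.082),("house70,100",(329,133),.082)]:
    X=wonz(f(u),z,p); d=X[:2]-[.4975,-.0277]; print(k,X,"coder",[c*d[0]+s*d[1],-s*d[0]+c*d[1]])
```

```text
trig [0.4921 0.1171 0.1085] coder [np.float64(0.0008398468001279118), np.float64(0.14491111475892846)]
fence [0.5255 0.0568 0.044 ] coder [np.float64(0.03159800383683793), np.float64(0.08319179075068103)]
jaw [0.4357 0.0534 0.044 ] coder [np.float64(-0.058251654851409866), np.float64(0.08372895020672969)]
house-80,100 [0.4181 0.0703 0.082 ] coder [np.float64(-0.07510785251349382), np.float64(0.1012844875259803)]
house70,100 [0.5634 0.0782 0.082 ] coder [np.float64(0.07041865547455907), np.float64(0.10294834467532708)]
```

Request:
step_arm(
  commands=[40,0.003,0.003,-0.05,0,0,0,40,0.003,0.003,-0.09,0,0,0,40,0.003,0.003,-0.1,0,0,0,40,0.003,0.003,-0.106,0,0,0,40,0.003,0.003,-0.106,0,0,0,75,0.003,0.003,-0.106,0,0,0,75,0.003,0.003,-0.106,0,0,0,75,0.003,0.003,-0.106,0,0,0,75,0.003,0.003,-0.05,0,0,0,75,0.003,0.003,0.06,0,0,0],
)

```text
clock: 9.2
position: [0.4921, 0.0333, 0.1452]
ee_rot: [0.692, 0.722, -0.001, -0.002]
ft_force: [1.1, 0.2, 0.7]
grip_width: 0.881
grasp_force: 0.0
```

Request:
step_arm(
  commands=[75,0.18,-0.604,-0.022,0,0,-0.235,75,0.18,-0.604,-0.022,0,0,-0.235,75,0.18,-0.604,-0.022,0,0,-0.235,75,0.18,-0.604,-0.022,0,0,-0.235,75,0.18,-0.604,-0.022,0,0,-0.235,75,0.18,-0.604,-0.022,0,0,-0.235,75,0.18,-0.604,-0.022,0,0,-0.235,75,0.18,-0.604,-0.022,0,0,-0.235,75,0.18,-0.604,-0.022,0,0,-0.235,75,0.18,-0.604,-0.022,0,0,-0.235],
)

```text
clock: 10.45
position: [0.6019, -0.3277, 0.133]
ee_rot: [0.906, 0.424, 0.0, 0.0]
ft_force: [0.1, -0.6, 0.4]
grip_width: 0.88
grasp_force: 0.0
```

Run:
```python
from h import *
p=pose(); im=camera("wrist")[:,:,::-1]; np.savez("w4.npz",p=p[0],R=p[1]); print(p[0])
s=camera("scene")[:,:,::-1][130:270,145:365]
a=cv2.resize(im,(450,338),interpolation=cv2.INTER_AREA); b=cv2.resize(s,(400,254),interpolation=cv2.INTER_CUBIC)
c=np.zeros((600,450,3),np.uint8); c[:338]=a; c[340:594,:400]=b
cv2.imwrite("pics/w4.png",c)
```

```text
[ 0.60186807 -0.32767513  0.1329609 ]
```

View pics/w4.png

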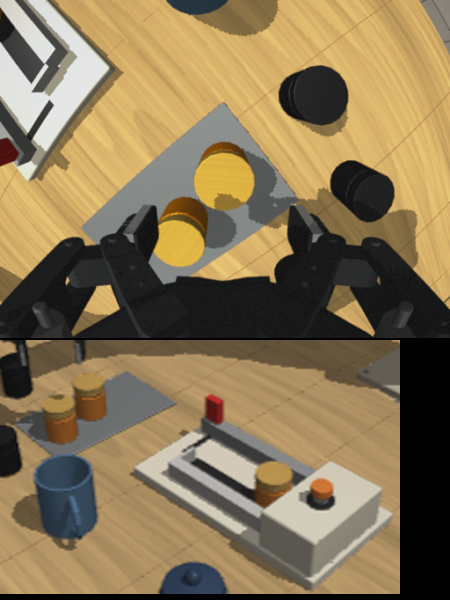

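The first jar stands on the bed. The wrist view has j1's lid at (224,180) and j2's lid at (180,243).

Run:
```python
from h import *
np.set_printoptions(precision=4,suppress=True)
w=np.load("w4.npz"); p=(w["p"],w["R"])
f=lambda u:(np.array(u)+.5)*512/450-.5
for k,u,z in[("j1",(224,180),.067),("j2",(180,243),.067)]:
    X=wonz(f(u),z,p); print(k,X,"tool",p[1].T@(X-p[0]))
```

```text
j1 [ 0.6036 -0.3285  0.067 ] tool [0.0005 0.0018 0.066 ]
j2 [ 0.5327 -0.3497  0.067 ] tool [-0.0612 -0.0391  0.0659]
```

Request:
step_arm(
  commands=[75,0.002,-0.001,-0.08,0,0,0,75,0.002,-0.001,-0.17,0,0,0,75,0.002,-0.001,-0.17,0,0,0,75,0.002,-0.001,-0.17,0,0,0,40,0.002,-0.001,-0.17,0,0,0,40,0.002,-0.001,-0.17,0,0,0,40,0.002,-0.001,-0.17,0,0,0,40,0.002,-0.001,-0.17,0,0,0,40,0.002,-0.001,-0.1,0,0,0,40,0.002,-0.001,0,0,0,0],
)

```text
clock: 11.8
position: [0.6019, -0.3292, 0.1332]
ee_rot: [0.906, 0.423, -0.001, -0.001]
ft_force: [0.4, -1.2, -0.8]
grip_width: 0.601
grasp_force: 37.4
```

Request:
step_arm(
  commands=[40,-0.18,0.503,0,0,0,0.235,40,-0.18,0.503,0,0,0,0.235,40,-0.18,0.503,0,0,0,0.235,40,-0.18,0.503,0,0,0,0.235,40,-0.18,0.503,0,0,0,0.235,40,-0.18,0.503,0,0,0,0.235,40,-0.18,0.503,0,0,0,0.235,40,-0.18,0.503,0,0,0,0.235,40,-0.18,0.503,-0.05,0,0,0.235,40,-0.18,0.503,-0.05,0,0,0.235],
)

```text
clock: 13.05
position: [0.4937, -0.0289, 0.1009]
ee_rot: [0.693, 0.721, -0.001, -0.002]
ft_force: [0.8, 0.2, -1.8]
grip_width: 0.596
grasp_force: 37.7
```

Request:
step_arm(
  commands=[40,0,0.002,-0.04,0,0,0,40,0,0.002,-0.075,0,0,0,40,0,0.002,-0.083,0,0,0,40,0,0.002,-0.088,0,0,0,40,0,0.002,-0.088,0,0,0,75,0,0.002,-0.088,0,0,0,75,0,0.002,-0.088,0,0,0,75,0,0.002,-0.088,0,0,0,75,0,0.002,-0.03,0,0,0,75,0,0.002,0.06,0,0,0],
)

```text
clock: 14.3
position: [0.4936, -0.0264, 0.1384]
ee_rot: [0.692, 0.722, -0.001, -0.001]
ft_force: [0.6, -1.1, -0.9]
grip_width: 0.877
grasp_force: 0.0
```

Request:
step_arm(
  commands=[75,0.062,-0.538,-0.01,0,0,0,75,0.062,-0.538,-0.01,0,0,0,75,0.062,-0.538,-0.01,0,0,0,75,0.062,-0.538,-0.01,0,0,0,75,0.062,-0.538,-0.01,0,0,0,75,0.062,-0.538,-0.01,0,0,0,75,0.062,-0.538,-0.01,0,0,0,75,0.062,-0.538,-0.01,0,0,0,75,0.062,-0.538,-0.01,0,0,0,75,0.062,-0.538,-0.01,0,0,0],
)

```text
clock: 15.55
position: [0.5322, -0.3485, 0.1327]
ee_rot: [0.692, 0.722, 0.0, 0.0]
ft_force: [0.9, 0.8, -0.1]
grip_width: 0.876
grasp_force: 0.0
```

```bash
cat > look.py <<'E'
from h import *
import sys
n=sys.argv[1]
p=pose(); im=camera("wrist")[:,:,::-1]; np.savez(n+".npz",p=p[0],R=p[1]); print(p[0])
s=camera("scene")[:,:,::-1][130:270,145:365]
a=cv2.resize(im,(450,338),interpolation=cv2.INTER_AREA); b=cv2.resize(s,(400,254),interpolation=cv2.INTER_CUBIC)
c=np.zeros((600,450,3),np.uint8); c[:338]=a; c[340:594,:400]=b
cv2.imwrite(f"pics/{n}.png",c)
E
python3 look.py w5
```

```text
[ 0.53223283 -0.3484821   0.13274926]
```

View pics/w5.png

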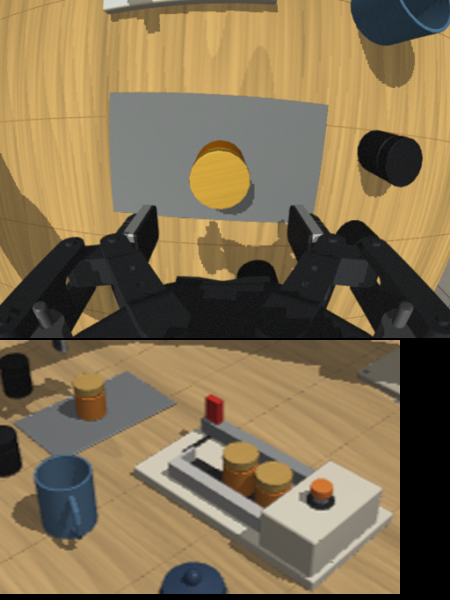

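Two jars stand on the bed, and j2 is centred under the gripper at (220,180).

Request:
step_arm(
  commands=[75,-0.001,0,-0.08,0,0,0,75,-0.001,0,-0.17,0,0,0,75,-0.001,0,-0.17,0,0,0,75,-0.001,0,-0.17,0,0,0,40,-0.001,0,-0.17,0,0,0,40,-0.001,0,-0.17,0,0,0,40,-0.001,0,-0.17,0,0,0,40,-0.001,0,-0.17,0,0,0,40,-0.001,0,-0.1,0,0,0,40,-0.001,0,0,0,0,0],
)

```text
clock: 16.9
position: [0.5305, -0.3489, 0.1332]
ee_rot: [0.692, 0.722, -0.0, -0.001]
ft_force: [0.9, -2.0, -1.4]
grip_width: 0.597
grasp_force: 37.6
```

Request:
step_arm(
  commands=[40,-0.057,0.435,0,0,0,0,40,-0.057,0.435,0,0,0,0,40,-0.057,0.435,0,0,0,0,40,-0.057,0.435,0,0,0,0,40,-0.057,0.435,0,0,0,0,40,-0.057,0.435,0,0,0,0,40,-0.057,0.435,0,0,0,0,40,-0.057,0.435,0,0,0,0,40,-0.057,0.435,-0.05,0,0,0,40,-0.057,0.435,-0.05,0,0,0],
)

```text
clock: 18.15
position: [0.4957, -0.0889, 0.1008]
ee_rot: [0.693, 0.721, -0.001, -0.002]
ft_force: [0.5, -0.2, -1.5]
grip_width: 0.598
grasp_force: 37.8
```

Request:
step_arm(
  commands=[40,0,0.002,-0.04,0,0,0,40,0,0.002,-0.075,0,0,0,40,0,0.002,-0.083,0,0,0,40,0,0.002,-0.088,0,0,0,40,0,0.002,-0.088,0,0,0,75,0,0.002,-0.088,0,0,0,75,0,0.002,-0.088,0,0,0,75,0,0.002,-0.088,0,0,0,75,0,0.002,-0.03,0,0,0,75,0,0.002,0.06,0,0,0],
)

```text
clock: 19.4
position: [0.4961, -0.0869, 0.1384]
ee_rot: [0.692, 0.722, -0.001, -0.001]
ft_force: [0.2, -0.3, 0.3]
grip_width: 0.881
grasp_force: 0.0
```

```bash
python3 look.py w6
```

```text
[ 0.49606305 -0.08689701  0.13837618]
```

View pics/w6.png

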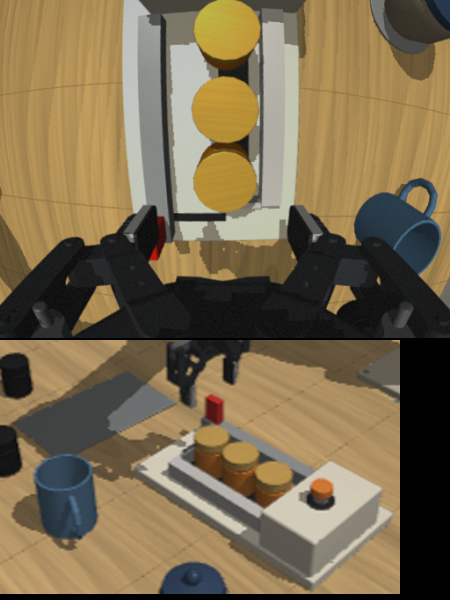

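All three jars stand on the bed between jaw and fence. Now I'll grip the fin.

Request:
step_arm(
  commands=[45,-0.106,-0.103,0,0,0,0,45,-0.106,-0.103,0,0,0,0,45,-0.106,-0.103,0,0,0,0,45,-0.106,-0.103,-0.08,0,0,0,45,-0.106,-0.103,-0.139,0,0,0,45,-0.106,-0.103,-0.139,0,0,0,0,-0.106,-0.103,-0.139,0,0,0,0,-0.106,-0.103,-0.139,0,0,0,0,-0.106,-0.103,-0.139,0,0,0,0,-0.106,-0.103,-0.139,0,0,0],
  squeeze=30,
)

```text
clock: 20.75
position: [0.4347, -0.149, 0.0566]
ee_rot: [0.692, 0.722, 0.0, 0.001]
ft_force: [-1.0, 1.7, 6.9]
grip_width: 0.159
grasp_force: 32.9
```

Request:
step_arm(
  commands=[0,0.01,0.0005,0,0,0,0,0,0.02,0.001,0,0,0,0,0,0.03,0.0015,0,0,0,0,0,0.04,0.002,0,0,0,0,0,0.045,0.002,0,0,0,0,0,0.05,0.002,0,0,0,0,0,0.054,0.0025,0,0,0,0,0,0.057,0.0025,0,0,0,0,0,0.058,0.0025,0,0,0,0,0,0.058,0.0025,0,0,0,0],
)

```text
clock: 22.0
position: [0.4686, -0.1471, 0.0565]
ee_rot: [0.692, 0.722, -0.0, 0.0]
ft_force: [-6.5, 3.0, 11.5]
grip_width: 0.157
grasp_force: 33.6
```

Request:
step_arm(
  commands=[0,0.001,0,0,0,0,0,0,0.002,0,0,0,0,0,0,0.003,0,0,0,0,0,0,0.003,0,0,0,0,0,0,0.004,0,0,0,0,0,0,0.004,0,0,0,0,0,0,0.005,0,0,0,0,0,0,0.005,0,0,0,0,0,0,0.005,0,0,0,0,0,0,0.005,0,0,0,0,0],
)

```text
clock: 23.25
position: [0.4715, -0.1469, 0.0565]
ee_rot: [0.692, 0.722, -0.0, 0.0]
ft_force: [-7.1, 3.7, 12.2]
grip_width: 0.162
grasp_force: 33.6
```

Request:
step_arm(
  commands=[0,0.001,0,0,0,0,0,0,0.002,0,0,0,0,0,0,0.003,0,0,0,0,0,0,0.003,0,0,0,0,0,0,0.004,0,0,0,0,0,0,0.004,0,0,0,0,0,0,0.005,0,0,0,0,0,0,0.005,0,0,0,0,0,0,0.005,0,0,0,0,0,0,0.005,0,0,0,0,0],
)

```text
clock: 24.5
position: [0.4739, -0.1468, 0.0565]
ee_rot: [0.692, 0.722, -0.001, -0.0]
ft_force: [-10.6, 4.2, 16.2]
grip_width: 0.156
grasp_force: 34.3
```

Request:
step_arm(
  commands=[0,0.001,0,0,0,0,0,0,0.002,0,0,0,0,0,0,0.003,0,0,0,0,0,0,0.003,0,0,0,0,0,0,0.004,0,0,0,0,0,0,0.004,0,0,0,0,0,0,0.004,0,0,0,0,0,0,0.004,0,0,0,0,0,0,0.004,0,0,0,0,0,0,0.004,0,0,0,0,0],
)

```text
clock: 25.75
position: [0.474, -0.1469, 0.0564]
ee_rot: [0.692, 0.722, -0.002, -0.002]
ft_force: [-24.7, 5.6, 29.0]
grip_width: 0.156
grasp_force: 37.8
```

```bash
python3 look.py w7
```

```text
[ 0.47396191 -0.14689961  0.0564121 ]
```

View pics/w7.png

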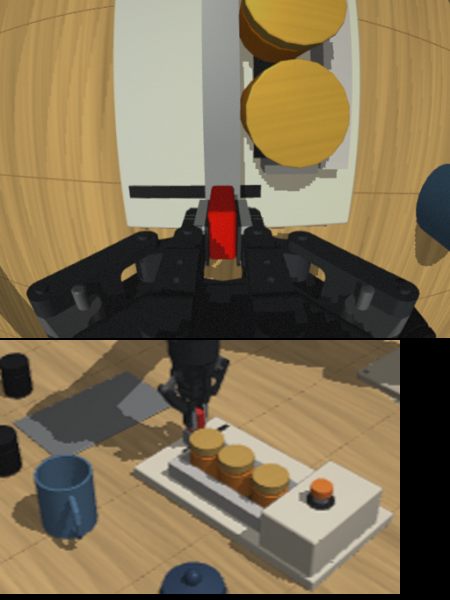

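Clamped: the jaw stalled at x≈0.474 with the force rising to 25 N. Next I'll release the fin, rise and go above the trigger with the fingers shut.

Request:
step_arm(
  commands=[45,0,0,0,0,0,0,45,0,0,0,0,0,0,45,0,0,0.08,0,0,0,45,0,0,0.158,0,0,0,0,0.026,0.44,0.158,0,0,0,0,0.026,0.44,0.158,0,0,0,0,0.026,0.44,0.158,0,0,0,0,0.026,0.44,0.158,0,0,0,0,0.026,0.44,0.158,0,0,0,0,0.026,0.44,0.158,0,0,0],
)

```text
clock: 27.1
position: [0.4925, 0.1171, 0.1499]
ee_rot: [0.692, 0.722, 0.0, -0.0]
ft_force: [-0.0, -1.7, 0.3]
grip_width: -0.0
grasp_force: 0.0
```

```bash
python3 look.py w8
```

```text
[0.49248925 0.11707197 0.14991482]
```

View pics/w8.png

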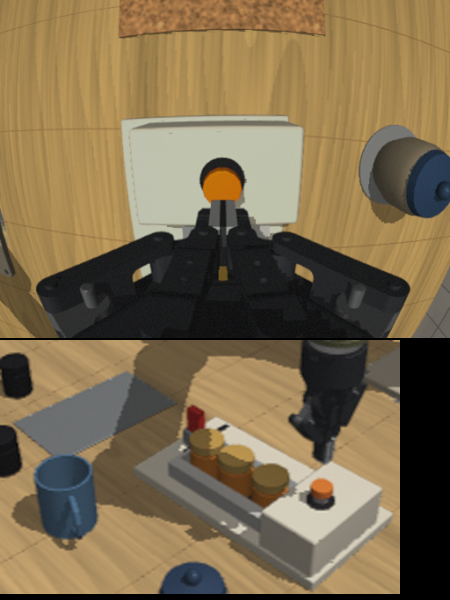

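The jaw stays shut with the jars clamped, and the fingers are over the trigger. I'll go down to light contact first.

Request:
step_arm(
  commands=[0,0,0,-0.03,0,0,0,0,0,0,-0.06,0,0,0,0,0,0,-0.066,0,0,0,0,0,0,-0.068,0,0,0,0,0,0,-0.07,0,0,0,0,0,0,-0.071,0,0,0,0,0,0,-0.072,0,0,0,0,0,0,-0.072,0,0,0,0,0,0,-0.072,0,0,0,0,0,0,-0.072,0,0,0],
)

```text
clock: 28.45
position: [0.4926, 0.1167, 0.1068]
ee_rot: [0.692, 0.722, 0.0, 0.0]
ft_force: [0.9, 0.6, 2.3]
grip_width: 0.002
grasp_force: 0.9
```

Request:
step_arm(
  commands=[0,0,0,-0.004,0,0,0,0,0,0,-0.0065,0,0,0,0,0,0,-0.0065,0,0,0,0,0,0,-0.0065,0,0,0,0,0,0,-0.0065,0,0,0,0,0,0,-0.0065,0,0,0,0,0,0,-0.0065,0,0,0,0,0,0,-0.0065,0,0,0,0,0,0,-0.0065,0,0,0,0,0,0,-0.0065,0,0,0],
)

```text
clock: 29.7
position: [0.4926, 0.1167, 0.1032]
ee_rot: [0.692, 0.722, 0.0, 0.0]
ft_force: [-2.2, -0.9, 8.0]
grip_width: 0.003
grasp_force: 4.5
```

Holding at the halfway stop: z=0.1032 at 8 N for about 1 s. Now I'll press on.

Request:
step_arm(
  commands=[0,0,0,-0.006,0,0,0,0,0,0,-0.01,0,0,0,0,0,0,-0.011,0,0,0,0,0,0,-0.012,0,0,0,0,0,0,-0.012,0,0,0,0,0,0,-0.012,0,0,0,0,0,0,-0.012,0,0,0,0,0,0,-0.012,0,0,0,0,0,0,-0.012,0,0,0,0,0,0,-0.012,0,0,0],
)

```text
clock: 30.95
position: [0.4929, 0.1168, 0.098]
ee_rot: [0.692, 0.722, -0.0, 0.001]
ft_force: [-12.5, -4.5, 35.2]
grip_width: -0.002
grasp_force: 17.4
```

The trigger is fully down: z=0.098 at 35 N on the end stop. I'll let it up and go back to the fin.

Request:
step_arm(
  commands=[0,0,0,0.03,0,0,0,0,0,0,0.108,0,0,0,45,-0.031,-0.44,0.108,0,0,0,45,-0.031,-0.44,0.108,0,0,0,45,-0.031,-0.44,0.108,0,0,0,45,-0.031,-0.44,0.108,0,0,0,45,-0.031,-0.44,0.108,0,0,0,45,-0.031,-0.44,0.108,0,0,0,45,-0.031,-0.44,0.108,0,0,0,45,-0.031,-0.44,0.108,0,0,0],
)

```text
clock: 32.2
position: [0.4741, -0.1457, 0.1604]
ee_rot: [0.691, 0.723, 0.0, 0.0]
ft_force: [0.4, -0.3, -0.3]
grip_width: 0.527
grasp_force: 0.0
```

Request:
step_arm(
  commands=[45,0,-0.001,-0.09,0,0,0,45,0,-0.001,-0.174,0,0,0,45,0,-0.001,-0.174,0,0,0,45,0,-0.001,-0.174,0,0,0,0,0,-0.001,-0.174,0,0,0,0,0,-0.001,-0.174,0,0,0,0,0,-0.001,-0.174,0,0,0,0,0,-0.001,-0.174,0,0,0,0,0,-0.001,-0.174,0,0,0,0,0,-0.001,-0.174,0,0,0],
)

```text
clock: 33.45
position: [0.4739, -0.1485, 0.0576]
ee_rot: [0.692, 0.722, -0.0, 0.001]
ft_force: [-7.5, 0.5, 13.4]
grip_width: 0.158
grasp_force: 30.7
```

Request:
step_arm(
  commands=[0,-0.01,-0.0005,0,0,0,0,0,-0.025,-0.001,0,0,0,0,0,-0.04,-0.002,0,0,0,0,0,-0.055,-0.0025,0,0,0,0,0,-0.069,-0.003,0,0,0,0,0,-0.069,-0.003,0,0,0,0,45,-0.069,-0.003,0,0,0,0,45,-0.069,-0.003,0,0,0,0,45,-0.069,-0.003,0.08,0,0,0,45,-0.069,-0.003,0.16,0,0,0],
)

```text
clock: 34.7
position: [0.4317, -0.1494, 0.1527]
ee_rot: [0.692, 0.722, 0.0, -0.001]
ft_force: [0.6, -1.1, 0.4]
grip_width: 0.526
grasp_force: 0.0
```

```bash
python3 look.py w9
```

```text
[ 0.43173887 -0.14938242  0.1526986 ]
```

View pics/w9.png

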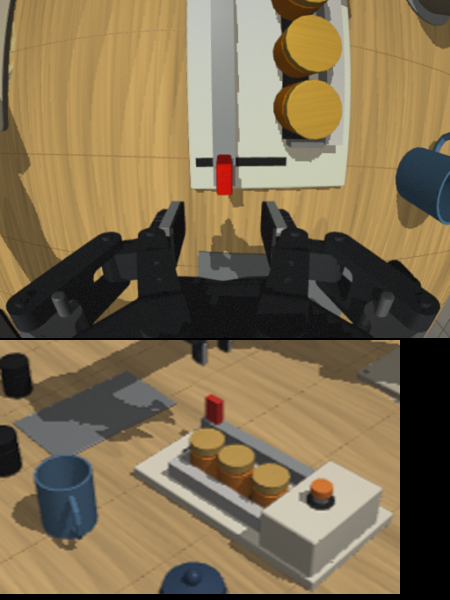

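The jaw is well open and the jars stand in their row against the fence. Now I'll grasp the jar nearest the housing.

Request:
step_arm(
  commands=[75,0.114,0.303,0,0,0,0,75,0.114,0.303,0,0,0,0,75,0.114,0.303,0,0,0,0,75,0.114,0.303,0,0,0,0,75,0.114,0.303,0,0,0,0,75,0.114,0.303,-0.08,0,0,0,75,0.114,0.303,-0.174,0,0,0,75,0.114,0.303,-0.174,0,0,0,75,0.114,0.303,-0.174,0,0,0,40,0.114,0.303,-0.174,0,0,0],
  squeeze=35,
)

```text
clock: 36.05
position: [0.5023, 0.0316, 0.0498]
ee_rot: [0.692, 0.721, 0.001, 0.001]
ft_force: [0.5, -0.3, -0.1]
grip_width: 0.682
grasp_force: 0.0
```

Request:
step_arm(
  commands=[40,0,0,0,0,0,0,40,0,0,0,0,0,0,40,0,0,0,0,0,0,40,0,0,0,0,0,0,40,0,0,0.02,0,0,0,40,0,0,0.06,0,0,0,40,0,0,0.14,0,0,0,40,0,0,0.2,0,0,0,40,0,0,0.2,0,0,0,40,0,0,0.2,0,0,0],
)

```text
clock: 37.3
position: [0.5006, 0.0318, 0.1676]
ee_rot: [0.692, 0.722, -0.0, 0.0]
ft_force: [-0.3, -0.0, -3.1]
grip_width: 0.6
grasp_force: 37.4
```

Request:
step_arm(
  commands=[40,0.101,0.509,0,0,0,0,40,0.101,0.509,0,0,0,0,40,0.101,0.509,0,0,0,0,40,0.101,0.509,0,0,0,0,40,0.101,0.509,0,0,0,0,40,0.101,0.509,0,0,0,0,40,0.101,0.509,0,0,0,0,40,0.101,0.509,-0.1,0,0,0,40,0.101,0.509,-0.18,0,0,0,40,0.101,0.509,-0.18,0,0,0],
)

```text
clock: 38.55
position: [0.56, 0.3336, 0.0558]
ee_rot: [0.693, 0.721, -0.004, -0.0]
ft_force: [0.4, -0.0, -1.3]
grip_width: 0.595
grasp_force: 37.5
```

Request:
step_arm(
  commands=[40,0,0,0,0,0,0,40,0,0,-0.02,0,0,0,40,0,0,-0.032,0,0,0,40,0,0,-0.037,0,0,0,40,0,0,-0.037,0,0,0,66,0,0,-0.037,0,0,0,66,0,0,-0.037,0,0,0,66,0,0,-0.037,0,0,0,66,0,0,0.05,0,0,0,66,0,0,0.15,0,0,0],
)

```text
clock: 39.8
position: [0.5609, 0.3369, 0.1501]
ee_rot: [0.692, 0.722, -0.001, -0.0]
ft_force: [1.4, 0.5, 0.6]
grip_width: 0.771
grasp_force: 0.0
```

Request:
step_arm(
  commands=[75,-0.097,-0.607,0,0,0,0,75,-0.097,-0.607,0,0,0,0,75,-0.097,-0.607,0,0,0,0,75,-0.097,-0.607,0,0,0,0,75,-0.097,-0.607,0,0,0,0,75,-0.097,-0.607,0,0,0,0,75,-0.097,-0.607,0,0,0,0,75,-0.097,-0.607,0,0,0,0,75,-0.097,-0.607,0,0,0,0,75,-0.097,-0.607,0,0,0,0],
)

```text
clock: 41.05
position: [0.5033, -0.0255, 0.1496]
ee_rot: [0.691, 0.723, 0.0, -0.0]
ft_force: [-0.4, 0.1, 0.1]
grip_width: 0.879
grasp_force: 0.0
```

```bash
cat > lids.py <<'E'
from h import *
import sys
z=float(sys.argv[1]); np.set_printoptions(precision=4,suppress=True)
p=pose(); im=camera("wrist")
h=cv2.cvtColor(im,cv2.COLOR_RGB2HSV)
m=cv2.inRange(h,(18,150,90),(30,255,255))
m=cv2.morphologyEx(m,cv2.MORPH_OPEN,np.ones((5,5)))
n,_,st,ce=cv2.connectedComponentsWithStats(m)
print(p[0])
for s,c in zip(st[1:],ce[1:]):
    if s[4]>500: print(s,c,wonz(c,z,p))
E
python3 lids.py 0.082
```

```text
[ 0.5033 -0.0255  0.1496]
[ 221  170   67  129 6479] [254.2419 233.0656] [ 0.5054 -0.0484  0.082 ]
```

The lid's blob runs over rows 170–237, centred at (254,203), so the jar is under the gripper and undisturbed.

Request:
step_arm(
  commands=[75,0,-0.002,-0.08,0,0,0,75,0,-0.002,-0.169,0,0,0,75,0,-0.002,-0.169,0,0,0,40,0,-0.002,-0.169,0,0,0,40,0,-0.002,-0.169,0,0,0,40,0,-0.002,-0.169,0,0,0,40,0,-0.002,-0.169,0,0,0,40,0,-0.002,-0.14,0,0,0,40,0,-0.002,-0.06,0,0,0,40,0,-0.002,0.03,0,0,0],
)

```text
clock: 42.35
position: [0.5031, -0.0278, 0.1704]
ee_rot: [0.692, 0.722, 0.0, 0.0]
ft_force: [-0.4, -0.6, -1.5]
grip_width: 0.601
grasp_force: 37.2
```

Request:
step_arm(
  commands=[40,-0.037,0.603,0,0,0,0,40,-0.037,0.603,0,0,0,0,40,-0.037,0.603,0,0,0,0,40,-0.037,0.603,0,0,0,0,40,-0.037,0.603,0,0,0,0,40,-0.037,0.603,0,0,0,0,40,-0.037,0.603,0,0,0,0,40,-0.037,0.603,-0.06,0,0,0,40,-0.037,0.603,-0.16,0,0,0,40,-0.037,0.603,-0.16,0,0,0],
)

```text
clock: 43.6
position: [0.4798, 0.3311, 0.0695]
ee_rot: [0.693, 0.721, -0.003, -0.0]
ft_force: [-0.6, -0.3, -0.8]
grip_width: 0.599
grasp_force: 37.6
```

Request:
step_arm(
  commands=[40,0,0,0,0,0,0,40,0,0,-0.03,0,0,0,40,0,0,-0.055,0,0,0,40,0,0,-0.064,0,0,0,40,0,0,-0.066,0,0,0,66,0,0,-0.066,0,0,0,66,0,0,-0.066,0,0,0,66,0,0,-0.066,0,0,0,66,0,0,0.05,0,0,0,66,0,0,0.13,0,0,0],
)

```text
clock: 44.85
position: [0.4807, 0.3338, 0.1508]
ee_rot: [0.692, 0.722, -0.0, -0.0]
ft_force: [1.8, -0.2, 0.1]
grip_width: 0.774
grasp_force: 0.0
```

Request:
step_arm(
  commands=[75,0.041,-0.702,0,0,0,0,75,0.041,-0.702,0,0,0,0,75,0.041,-0.702,0,0,0,0,75,0.041,-0.702,0,0,0,0,75,0.041,-0.702,0,0,0,0,75,0.041,-0.702,0,0,0,0,75,0.041,-0.702,0,0,0,0,75,0.041,-0.702,0,0,0,0,75,0.041,-0.702,0,0,0,0,75,0.041,-0.702,0,0,0,0],
)

```text
clock: 46.1
position: [0.5057, -0.0858, 0.1496]
ee_rot: [0.691, 0.723, 0.0, -0.0]
ft_force: [0.3, 0.6, -0.1]
grip_width: 0.877
grasp_force: 0.0
```

```bash
python3 lids.py 0.082
```

```text
[ 0.5057 -0.0858  0.1496]
[ 222  167   68   68 3615] [255.3748 200.9414] [ 0.5074 -0.0831  0.082 ]
```

Request:
step_arm(
  commands=[75,0.001,0.001,-0.08,0,0,0,75,0.001,0.001,-0.169,0,0,0,75,0.001,0.001,-0.169,0,0,0,40,0.001,0.001,-0.169,0,0,0,40,0.001,0.001,-0.169,0,0,0,40,0.001,0.001,-0.169,0,0,0,40,0.001,0.001,-0.169,0,0,0,40,0.001,0.001,-0.14,0,0,0,40,0.001,0.001,-0.06,0,0,0,40,0.001,0.001,0.03,0,0,0],
)

```text
clock: 47.4
position: [0.506, -0.0866, 0.1702]
ee_rot: [0.692, 0.722, 0.0, 0.0]
ft_force: [1.4, -0.4, -1.4]
grip_width: 0.599
grasp_force: 37.4
```

Request:
step_arm(
  commands=[40,-0.175,0.694,0,0,0,0,40,-0.175,0.694,0,0,0,0,40,-0.175,0.694,0,0,0,0,40,-0.175,0.694,0,0,0,0,40,-0.175,0.694,0,0,0,0,40,-0.175,0.694,0,0,0,0,40,-0.175,0.694,0,0,0,0,40,-0.175,0.694,0,0,0,0,40,-0.175,0.694,-0.06,0,0,0,40,-0.175,0.694,-0.12,0,0,0],
)

```text
clock: 48.65
position: [0.4023, 0.3292, 0.0963]
ee_rot: [0.693, 0.721, 0.001, 0.001]
ft_force: [0.4, -0.3, -1.6]
grip_width: 0.602
grasp_force: 37.6
```

```bash
python3 lids.py 0.067
```

```text
[0.4023 0.3292 0.0963]
[ 438  173   52   68 2783] [462.9519 205.2853] [0.5567 0.3449 0.067 ]
[ 335  177   73   78 4520] [369.6071 214.7027] [0.4779 0.3365 0.067 ]
[  195   201   118   115 10358] [252.829  259.9044] [0.4035 0.3031 0.067 ]
```

Request:
step_arm(
  commands=[40,-0.007,0,-0.03,0,0,0,40,-0.007,0,-0.07,0,0,0,40,-0.007,0,-0.095,0,0,0,40,-0.007,0,-0.104,0,0,0,40,-0.007,0,-0.105,0,0,0,62,-0.007,0,-0.105,0,0,0,62,-0.007,0,-0.105,0,0,0,62,-0.007,0,-0.105,0,0,0,62,-0.007,0,0,0,0,0,62,-0.007,0,0.08,0,0,0],
)

```text
clock: 49.95
position: [0.3968, 0.3299, 0.1454]
ee_rot: [0.692, 0.722, 0.0, -0.0]
ft_force: [1.6, 0.0, 0.9]
grip_width: 0.728
grasp_force: 0.0
```

Request:
step_arm(
  commands=[62,0,0,0.1,0,0,0,62,0,-0.1,0.15,0,0,0,62,0,-0.3,0.2,0,0,0,62,0,-0.5,0.2,0,0,0,62,0,-0.7,0.2,0,0,0,62,0,-0.8,0.2,0,0,0,62,0.05,-0.95,0.2,0,0,0,62,0.05,-0.95,0.2,0,0,0,62,0.05,-0.95,0.2,0,0,0,62,0.05,-0.95,0.2,0,0,0],
)

```text
clock: 51.2
position: [0.4238, -0.212, 0.2629]
ee_rot: [0.692, 0.722, -0.0, 0.0]
ft_force: [0.9, 1.1, 1.2]
grip_width: 0.725
grasp_force: 0.0
```

Run:
```python
from workcell import *
import cv2,numpy as np
a=cv2.resize(camera("top")[:,:,::-1][110:300],(590,219),interpolation=cv2.INTER_CUBIC); b=cv2.resize(camera("scene")[:,:,::-1][100:384],(590,327),interpolation=cv2.INTER_CUBIC)
cv2.imwrite("pics/fin.png",np.vstack([a,b]))
```

```text
(no output)
```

View pics/fin.png

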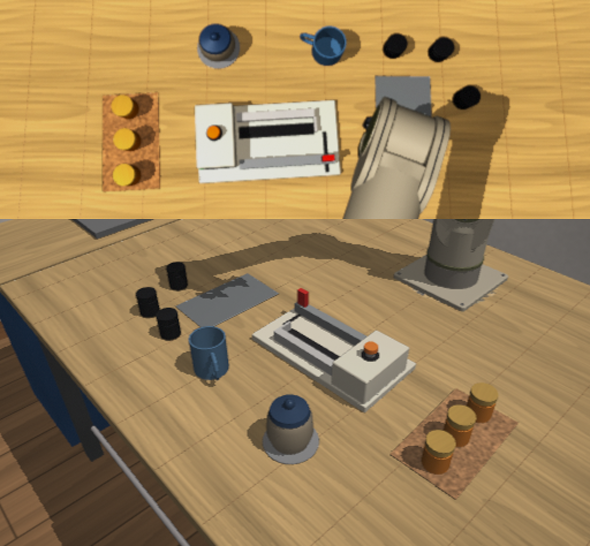

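The final picture shows all three jars upright on the cork mat, with lids at (122,106), (124,140) and (124,175). The jaw is open, the trigger is up, and the pot and mug are where they were.

```bash
python3 -c "
from workcell import *
print(hand_in())"
```

```text
the job is handed in; nothing more can be done
None
```

The job is handed in: all three jars were clamped, date-coded (about 1 s at the halfway stop, then fully down) and stand upright on the cork mat with the jaw open; `hand_in()` returned no verdict.

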